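# Clamp a carving in its fixture

### The arm

A 6-joint arm with a two-finger parallel gripper is mounted at the origin on the work surface. World frame = base frame: x ahead of the robot, y to its left, z up, the work surface at z = 0. Lengths are in m, angles in rad, forces in N, time in s.
With the tool pointing down it reaches from about 0.35 to 0.975 m from the base axis. Payload 4.9 kg.
Tool frame: the origin (TCP) lies at the very end of the fingers, on their centre line; the grasp point (between the pads) lies ctrl.hold_point_z behind it (ctrl.hold_point_z is the distance from the TCP to the grasp point, in m); z points along the fingers, y is the line along which they close (so a half turn about z gives the same grasp; the last joint's range is limited). The gripper opens to 85 mm and grips with 20 to 120 N. Pads are 22 mm wide; open, the fingers measure 114 mm over their backs; the gripper's body (76 mm by 85 mm) begins 54 mm behind the grasp point. The pads swing forward as they close: fully open they stand 13 mm farther back than shut.
Start: joints at [1.097, 0.053, 1.613, -0, 1.476, -0.119], TCP at [0.217, 0.586, 0.231] pointing down, gripper open.
Joint ranges: [-3.01, 3.01], [-1.01, 2.22], [0.06, 2.58], [-1.02, 4.17], [0.09, 2.62], [-3.14, 3.14]. Speed limits (rad/s): [2.57, 2.57, 3.14, 3.14, 3.14, 3.14].

### API

Orientations are given as a rotation vector (axis times angle).
In Python, from station import ctrl gives the robot as it stands. The module is installed in compiled form; this text tells all that it offers.
- The arm moves only by the tool jog_arm, never from a script. Its argument "deltas" is a list of rows, each a list of 3 entries, a list of its own where there are three numbers: the closure, from -1 (fully open) to 1 (shut), then the shift along the world's x, y, z scaled (see below), then the turn, a rotation vector about the world's x, y, z scaled (see below). A call has 1 to 12 rows; each row is the pose to reach, as a shift and turn from the pose commanded when the call began, turning the shorter way round; what a row does not reach only later rows make up. The controller multiplies each number of a shift by 0.4 m and each number of a turn by 180 degrees. A row lasts 1/12 s, in which the tool goes at most 41.7 mm and 7.16 degrees, less where a joint would pass 70% of its speed; a pose out of reach is approached as far as the arm can. A call with a number of a shift or a turn outside -1 to 1 is refused whole. A call with a gripper value outside its range is refused whole. The fingers move at their own pace and stop on an object; "squeeze" is the grip in N (left out, the last holds). Time passes only in rows, so rows that repeat a pose let the fingers close. It gives the time, the measured TCP pose, the force, the opening and the grip force at its end, in the units of the state.
- ctrl.get_obs(): the state, without advancing time (a new reading comes with each control period).
- ctrl.get_image(name): name is "scene" or "side" or "wrist"; returns the picture (384x512x3 uint8, red, green, blue); there is no depth.
- ctrl.get_calibration(name): a dict with "K" (3x3 intrinsics, pixels), "extrinsics" (4x4, takes a point from world to camera coordinates). Camera axes: x right, y down, z forward; pixel columns grow to the right and rows downward; lengths in m; the calibration is good to about 2 mm. The wrist camera is an equidistant fisheye: a pixel r from the principal point sees the ray r / f radians off the axis. A picture is of the moment at which its call begins: read the wrist's pose just before it. get_calibration takes no time and is no camera call; for the wrist camera it gives the pose at the moment of the call.
- ctrl.finish_job(): hands the job in; it is judged then, once.
The state is a dict: "t": time; "q": joint angles; "dq": joint speeds; "effort": joint torques, N m; "tool_pos": TCP position; "tool_rot": TCP orientation; "contact_force": force on the tool from outside, world axes, zero at the start; "wrist_torque": the same for the moment, N m; "opening": finger opening in m; "grip_force": force on a finger pad.
Only numpy, scipy, OpenCV 4.12 (cv2) and the standard library are available. Lean on these libraries where they do the work, as an engineer would, in place of code of your own. Each camera call takes 0.05 s, during which the arm holds its last target. There are 200 camera calls.

### The job

Stand the carving whose foot fits the rectangular nest of the clamping fixture upright in that nest, its foot fully down on the nest floor (either way round), and let go of it. Then turn the clamp knob clockwise by its crank until it clicks past its detent, so that the keeper lies over the carving's foot. Leave the other carving and everything else on the bench where it is.

Things in the scene. Friction and masses are not known exactly. Their poses are not given: they have to be found in the camera images.
- fixture: clamping fixture fixed to the bench: aluminium base board 170 mm (its x) by 230 mm (its y), 18 mm thick, with a rectangular nest of dark steel fences and a round grey knob housing. Origin: centre of its underside, on the bench. Its place and yaw vary.
- nest (a point): centre of the nest's floor (top of the base board, 18 mm above the bench), 50 mm from the fixture's origin along its -y; axes as the fixture's. The nest is 110 mm along x by 86 mm along y inside; its fences are 12 mm wide and 12 mm high above the floor.
- knob_axis (a point): point on the knob's vertical axis at the base board's top (18 mm up), 40 mm from the fixture's origin along its +y, 90 mm from the nest's centre. The black hub is 62 mm across, its top 63 mm above the bench.
- clamp_knob (a joint): knob angle, rad, growing clockwise from above: 0 open, stop at 1.6; starts at 0 to 0.5. Crank points to the fixture's -x at 0, +y at 1.57. Up to 0.7 it turns with slight friction (under 1 N at the crank grip) and stays where left; from 0.7 to 1.17 the detent resists (up to 6 N at the grip) and turns it back to about 0.65 if let go; past 1.2 it snaps on by itself to about 1.54 and stays.
- crank_grip (a point): middle of the crank's upright black grip: a post 26 mm in diameter, from 56 to 96 mm above the bench (this point 75 mm), 100 mm from the knob's axis, on a 16 mm wide steel arm. Free on all sides: it can be pushed round with shut fingers. Turns with the knob.
- carved_hand: carved hand, pale bare wood, about 0.4 kg, 160 mm tall, on a rectangular foot 104 (its x) by 80 (its y) by 20 mm. Wrist 50 by 34 mm up to 86 mm; flat palm 64 (x) by 36 mm (y) from 86 to 130 mm above its underside, best gripped across y at 113 mm; fingers above; thumb out to 58 mm along +x. Origin: centre of the foot's underside. Starts upright on the bench, in either of two places.
- carved_head: the other carving: a head of the same wood on a round foot 104 mm in diameter, 20 mm thick, which is too wide for the nest; 152 mm tall. Origin: centre of the foot's underside. Leave it alone.
- chisel: 200 mm chisel lying on the bench, 27 mm high. Origin at mid-length on the bench. Leave it alone.
- gouge: 220 mm gouge lying on the bench, 27 mm high. Origin at mid-length on the bench. Leave it alone.
- mallet: wooden carver's mallet lying on the bench, head 80 mm in diameter and 110 mm long, handle 130 mm. Origin under the joint of head and handle. Leave it alone.
- glue: white glue bottle, 56 mm in diameter, 130 mm tall, standing. Origin: centre of its underside. Leave it alone.
- offcut: wooden offcut 110 by 50 by 35 mm. Origin: centre of its underside. Leave it alone.
- pot: white ceramic pot, 76 mm in diameter, 100 mm tall. Origin: centre of its underside. Leave it alone.
- keeper_tip (a point): end of the steel keeper bar, on the far side of the knob from the crank and turning with it: 65 mm from the axis, 22 mm wide, 42 to 52 mm above the bench. It points to the fixture's +x at joint 0 and to -y, over the nest's edge and 4 mm above a seated foot, at 1.57. The carving must be in the nest before it swings over.
Not all that is in view belongs to the job. Leave any orange or yellow look-alike of the carved_hand alone.

How it is judged:
By the outcome, as a careful person would: the job done as asked, in the order asked, and still so for the second after the job is handed in, with the robot touching nothing.
It also fails if it takes over 54 s, if anything falls off the work surface, if the arm or the gripper's body presses on something with over 40 N, if the wrist force passes 120 N, or if a joint passes its speed limit or range.

## Working session

There is one attempt and no reset: what is moved stays moved. The work goes in short steps, Python scripts to look and compute and a tool call to move; the robot and the scene stay as the last step left them, time stands still between calls to the robot, and variables do not carry over. Pictures are saved under pics/ and viewed, at most 10 in all, crops included, and the job is handed in when it is done.

Besides the shell and the picture viewer there is one more tool, called after "Request:" as a command line: name --argument value ..., lists and objects as JSON in quotes. jog_arm: Moves the arm, as the interface text tells. Its arguments: {"type":"object","properties":{"deltas":{"type":"array","items":{"type":"array"}},"squeeze":{"type":"number"}},"required":["deltas"]}

```bash
mkdir -p pics; cat > h.py <<'E'
import numpy as np, cv2
from station import ctrl
def snap(n,f):
    im=ctrl.get_image(n); cv2.imwrite('pics/'+f,im[:,:,::-1]); return im
def ray(n,u,v):
    c=ctrl.get_calibration(n);K=np.array(c['K']);E=np.array(c['extrinsics'])
    a=np.array([(u-K[0,2])/K[0,0],(v-K[1,2])/K[1,1]])
    if n=='wrist':
        th=np.linalg.norm(a);d=np.r_[a/max(th,1e-9)*np.sin(th),np.cos(th)]
    else: d=np.r_[a,1]
    R=E[:3,:3];return -R.T@E[:3,3],R.T@d
def onz(n,u,v,z):
    o,d=ray(n,u,v);return o+d*(z-o[2])/d[2]
def proj(n,p):
    c=ctrl.get_calibration(n);K=np.array(c['K']);E=np.array(c['extrinsics'])
    x=E[:3,:3]@np.array(p)+E[:3,3]
    if n=='wrist':
        r=np.hypot(x[0],x[1]);th=np.arctan2(r,x[2]);a=x[:2]/r*th
    else:a=x[:2]/x[2]
    return a*[K[0,0],K[1,1]]+[K[0,2],K[1,2]]
E
python3 - <<'E'
from h import *
a=snap('scene','s0.png');b=snap('side','d0.png');c=snap('wrist','w0.png')
o=ctrl.get_obs();print(o['tool_pos'],o['tool_rot'],o['opening'],ctrl.hold_point_z,o['t'])
for n in('scene','side','wrist'):
    o,d=ray(n,256,192);print(n,o.round(3),d.round(3),np.array(ctrl.get_calibration(n)['K'])[0])
cv2.imwrite('pics/sd.png',cv2.resize(np.vstack([a,b])[:,:,::-1],None,fx=.78,fy=.78))
E
```

```text
[0.21689792 0.5856254  0.23030939] [-5.54303892e-01 -3.09183596e+00  2.52656117e-03] 0.08550764524654597 0.0187 0.15
scene [1.278 0.306 1.235] [-0.514 -0.292 -0.806] [420.54354973   0.         255.35078577]
side [-0.261  0.912  1.439] [ 0.405 -0.546 -0.734] [479.11518294   0.         257.53101408]
wrist [0.142 0.613 0.373] [ 0.302 -0.116 -0.946] [297.31863964   0.         256.83016013]
```

View pics/s0.png

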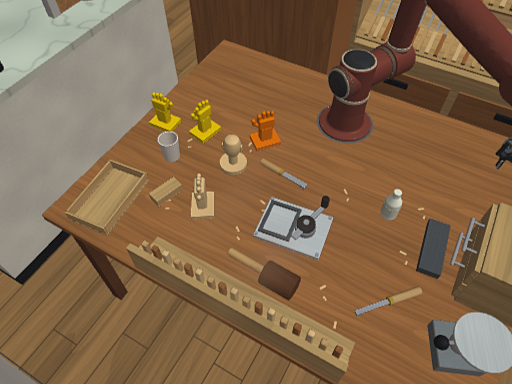

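View pics/d0.png

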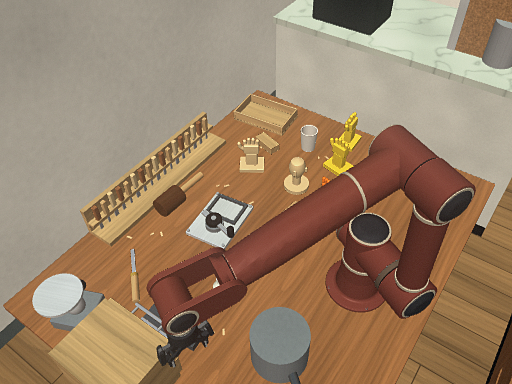

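The candidates in the scene view are yellow hands at (163,112) and (205,120), an orange hand at (265,130), the pale head at (233,155) on a round foot, and the pale hand at (202,200) on a rectangular foot. I choose the pale hand at (202,200), which appears in the side view at (251,155). The fixture is at about (294,227) in the scene view and the offcut at (166,190). I'll check the choice in a close crop.

```bash
python3 - <<'E'
from h import *
a=cv2.imread('pics/s0.png');b=cv2.imread('pics/d0.png')
f=lambda im,x,y,w,h,s:cv2.resize(im[y:y+h,x:x+w],None,fx=s,fy=s,interpolation=cv2.INTER_CUBIC)
A=f(a,150,165,200,100,4)      # scene x150..350 y165..265
B=f(b,180,125,133,125,3)
B2=cv2.resize(b[125:250,180:380],None,fx=4,fy=4,interpolation=cv2.INTER_CUBIC)
cv2.imwrite('pics/c1.png',A);cv2.imwrite('pics/c2.png',B2)
E
```

```text
(no output)
```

View pics/c1.png

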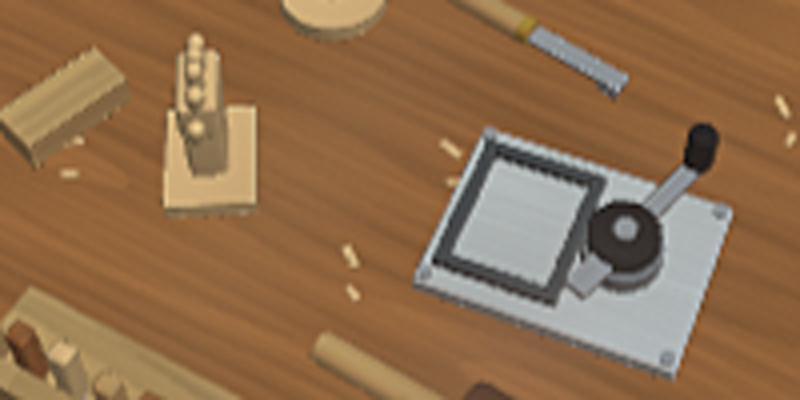

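View pics/c2.png

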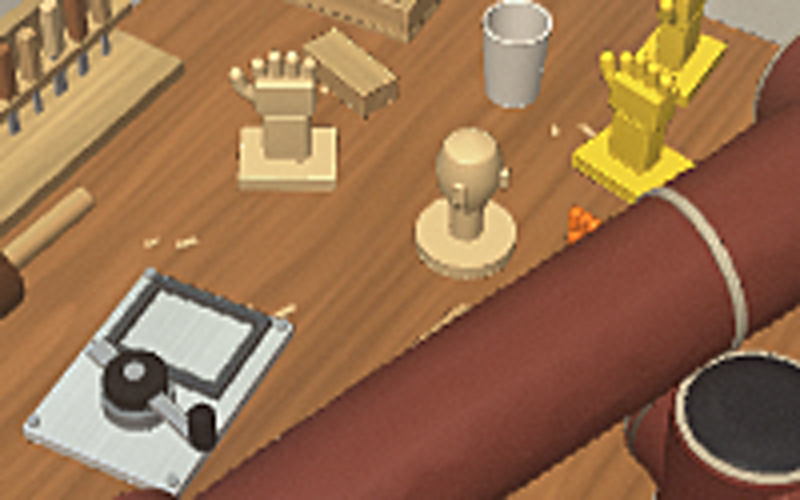

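The crop confirms the pale hand: a rectangular foot at scene crop (165–255, 106–210) with the thumb toward the rack. The fixture board corners are at about (487,130), (732,208) and (672,376). The knob is at (625,235), the crank grip at (703,147), and the keeper at (588,282).

```bash
python3 - <<'E'
from h import *
import itertools
C=lambda off,p:(np.array(p)+.5)/4-.5+np.array(off)
S=(150,165);D=(180,125)
def show(n,off,pts,z,l):
    P=np.array([onz(n,*C(off,p),z)[:2] for p in pts]);print(l,P.round(4).tolist(),'sides',np.linalg.norm(np.roll(P,-1,0)-P,axis=1).round(3));return P
# fine corners by masks: hull quad
def quad(im,mask):
    cs,_=cv2.findContours(mask,cv2.RETR_EXTERNAL,cv2.CHAIN_APPROX_NONE);c=max(cs,key=cv2.contourArea)
    return c
a=cv2.imread('pics/s0.png');b=cv2.imread('pics/d0.png')
for n,im,box,fb in(('scene',a,(250,190,340,262),(188,190,218,220)),('side',b,(180,188,256,252),(236,150,268,175))):
    x0,y0,x1,y1=box;hsv=cv2.cvtColor(im,cv2.COLOR_BGR2HSV)
    m=np.zeros(im.shape[:2],np.uint8);m[y0:y1,x0:x1]=((hsv[y0:y1,x0:x1,1]<70)*255)
    c=quad(im,m);P=np.array([onz(n,*p[0],.018)[:2] for p in c],np.float32)
    r=cv2.minAreaRect(P*1000);print(n,'board',r)
    x0,y0,x1,y1=fb;h=hsv[y0:y1,x0:x1];print(n,'foot hsv centre',hsv[(y0+y1)//2+3,(x0+x1)//2-8],hsv[y1-1,x0])
F=show('scene',S,[(487,130),(732,208),(674,376),(415,283)],.018,'board')
F=show('side',D,[(152,270),(292,322),(172,494),(24,432)],.018,'board')
show('scene',S,[(493,143),(606,180),(556,304),(433,264)],.030,'fences out')
show('scene',S,[(168,106),(256,107),(256,208),(163,208)],.020,'foot')
show('side',D,[(241,126),(336,127),(336,180),(238,180)],.020,'foot')
show('scene',S,[(625,228)],.063,'hub');show('side',D,[(137,371)],.063,'hub')
show('scene',S,[(704,131)],.096,'grip');show('side',D,[(203,410)],.096,'grip')
E
```

```text
scene board ((528.8041381835938, 40.8365478515625), (252.51405334472656, 230.32958984375), 7.270563125610352)
scene foot hsv centre [ 18 103 208] [ 14 152 141]
side board ((556.9810791015625, 48.77610778808594), (174.82965087890625, 239.09698486328125), 7.511771202087402)
side foot hsv centre [ 21  95 233] [ 14 151 166]
board [[0.4952, -0.0758], [0.4641, 0.1464], [0.635, 0.1698], [0.6628, -0.0537]] sides [0.224 0.172 0.225 0.169]
board [[0.6525, -0.0579], [0.4945, -0.0808], [0.4639, 0.1504], [0.623, 0.1726]] sides [0.16  0.233 0.161 0.232]
fences out [[0.5127, -0.0608], [0.4991, 0.0422], [0.6292, 0.06], [0.6457, -0.0462]] sides [0.104 0.131 0.107 0.134]
foot [[0.6142, -0.3367], [0.5762, -0.2674], [0.6667, -0.2087], [0.706, -0.2782]] sides [0.079 0.108 0.08  0.109]
foot [[0.7039, -0.2785], [0.6174, -0.3349], [0.5708, -0.2675], [0.6566, -0.2095]] sides [0.103 0.082 0.104 0.084]
hub [[0.5555, 0.0837]] sides [0.]
hub [[0.5551, 0.0816]] sides [0.]
grip [[0.4575, 0.1061]] sides [0.]
grip [[0.4581, 0.1037]] sides [0.]
```

Request:
jog_arm --deltas '[[-1, [0.4, -0.7, 0.2], [0, 0, -0.43]], [-1, [0.4, -0.7, 0.2], [0, 0, -0.43]], [-1, [0.4, -0.7, 0.2], [0, 0, -0.43]], [-1, [0.4, -0.7, 0.2], [0, 0, -0.43]], [-1, [0.4, -0.7, 0.2], [0, 0, -0.43]], [-1, [0.4, -0.7, 0.2], [0, 0, -0.43]], [-1, [0.4, -0.7, 0.2], [0, 0, -0.43]], [-1, [0.4, -0.7, 0.2], [0, 0, -0.43]], [-1, [0.4, -0.7, 0.2], [0, 0, -0.43]], [-1, [0.4, -0.7, 0.2], [0, 0, -0.43]], [-1, [0.4, -0.7, 0.2], [0, 0, -0.43]], [-1, [0.4, -0.7, 0.2], [0, 0, -0.43]]]'

```text
t: 1.15
tool_pos: [0.3772, 0.3056, 0.311]
tool_rot: [-2.369, -2.064, 0.001]
contact_force: [0.0, 0.1, 0.5]
opening: 0.0849
grip_force: 0.0
```

Request:
jog_arm --deltas '[[-1, [0.4, -0.7, 0.0], [0, 0, -0.415]], [-1, [0.4, -0.7, 0.0], [0, 0, -0.415]], [-1, [0.4, -0.7, 0.0], [0, 0, -0.415]], [-1, [0.4, -0.7, 0.0], [0, 0, -0.415]], [-1, [0.4, -0.7, 0.0], [0, 0, -0.415]], [-1, [0.4, -0.7, 0.0], [0, 0, -0.415]], [-1, [0.4, -0.7, 0.0], [0, 0, -0.415]], [-1, [0.4, -0.7, 0.0], [0, 0, -0.415]], [-1, [0.4, -0.7, 0.0], [0, 0, -0.415]], [-1, [0.4, -0.7, 0.0], [0, 0, -0.415]], [-1, [0.4, -0.7, 0.0], [0, 0, -0.415]], [-1, [0.4, -0.7, 0.0], [0, 0, -0.415]]]'

```text
t: 2.15
tool_pos: [0.5371, 0.0259, 0.3108]
tool_rot: [-3.134, -0.21, 0.001]
contact_force: [0.5, -0.4, 0.1]
opening: 0.0852
grip_force: 0.0
```

```bash
python3 - <<'E'
from h import *
snap('wrist','w1.png');o=ctrl.get_obs();print(o['t'],o['tool_pos'],o['tool_rot'],o['q'])
np.set_printoptions(suppress=True,precision=1)
for p in [(.567,-.0065,.018),(.555,.083,.063),(.64,-.273,.02)]:print(proj('wrist',p))
c=ctrl.get_calibration('wrist');np.savez('w1.npz',K=c['K'],E=c['extrinsics'])
E
```

```text
2.2 [0.53702966 0.02614843 0.31089902] [-3.13423940e+00 -2.12869730e-01  1.07849265e-03] [-8.98055176e-02 -1.91326932e-01  1.71395156e+00  2.32047367e-05
  1.61966695e+00  1.34536520e+00]
[281.5 129.2]
[216.  133.3]
[443.7 115.5]
```

View pics/w1.png

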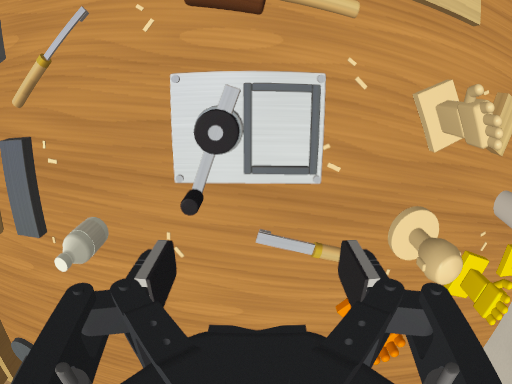

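The wrist view shows the nest at about (282,129), the hub at (217,131), the crank grip at (191,203), and the foot of the pale hand at about (437,115).

```bash
python3 - <<'E'
from h import *
np.set_printoptions(suppress=True,precision=4)
im=cv2.imread('pics/w1.png');g=cv2.cvtColor(im,cv2.COLOR_BGR2GRAY);hsv=cv2.cvtColor(im,cv2.COLOR_BGR2HSV)
m=np.zeros_like(g);m[78:180,242:324]=255*(g[78:180,242:324]<125)
m=cv2.morphologyEx(m,cv2.MORPH_OPEN,np.ones((3,3)))
cs,h=cv2.findContours(m,cv2.RETR_CCOMP,cv2.CHAIN_APPROX_NONE)
for c,hh in zip(cs,h[0]):
    if cv2.contourArea(c)<1000: continue
    for z in(.018,.03):
        P=np.array([onz('wrist',*p[0],z)[:2] for p in c],np.float32)
        r=cv2.minAreaRect(P*1000);print('fence','hole' if hh[3]>=0 else 'outer',z,np.round(r[0],1),np.round(r[1],1),round(r[2],2))
for z,box,cond,l in((.018,(165,65,330,190),hsv[:,:,1]<60,'board'),):
    x0,y0,x1,y1=box;m=np.zeros_like(g);m[y0:y1,x0:x1]=255*cond[y0:y1,x0:x1]
    m=cv2.morphologyEx(m,cv2.MORPH_OPEN,np.ones((21,21)))
    cs,_=cv2.findContours(m,cv2.RETR_EXTERNAL,cv2.CHAIN_APPROX_NONE);c=max(cs,key=cv2.contourArea)
    P=np.array([onz('wrist',*p[0],z)[:2] for p in c],np.float32);r=cv2.minAreaRect(P*1000);print(l,np.round(r[0],1),np.round(r[1],1),round(r[2],2))
print('hub',onz('wrist',216.5,131.5,.063),'grip',onz('wrist',191.5,204,.096))
m=((hsv[:,:,0]>15)&(hsv[:,:,0]<26)&(hsv[:,:,1]<125)&(hsv[:,:,2]>150)).astype(np.uint8)*255
cv2.imwrite('pics/m.png',cv2.resize(m[70:165,400:512],None,fx=4,fy=4))
P=np.array([onz('wrist',u,v,.02)[:2] for u,v in[(416,94),(455,81),(469,147),(430,151)]]);print(P.tolist(),P.mean(0))
c=ctrl.get_obs();print(c['tool_pos'],ray('wrist',256,192)[0])
cv2.imwrite('pics/c3.png',np.hstack([cv2.resize(im[70:165,400:512],None,fx=3.5,fy=3.5),cv2.cvtColor(cv2.resize(m[70:165,400:512],None,fx=3.5,fy=3.5),cv2.COLOR_GRAY2BGR)]))
E
```

```text
fence outer 0.018 [567.2  -5.3] [135.3 113.7] 7.43
fence outer 0.03 [568.5  -4.2] [131.5 110.6] 7.43
fence hole 0.018 [567.9  -5.4] [114.3  90.9] 7.6
fence hole 0.03 [569.2  -4.3] [111.1  88.4] 7.6
board [561.7  44.5] [169.1 228.5] 7.3
hub [0.5575 0.0826 0.063 ] grip [0.464  0.1024 0.096 ]
[[0.6613402326486609, -0.21064923303079594], [0.7033810234566082, -0.28497612681824275], [0.5994965686823777, -0.3461183171386281], [0.575979422273488, -0.2601323356350066]] [ 0.635  -0.2755]
[0.537  0.0261 0.3109] [0.6143 0.036  0.4533]
```

View pics/c3.png

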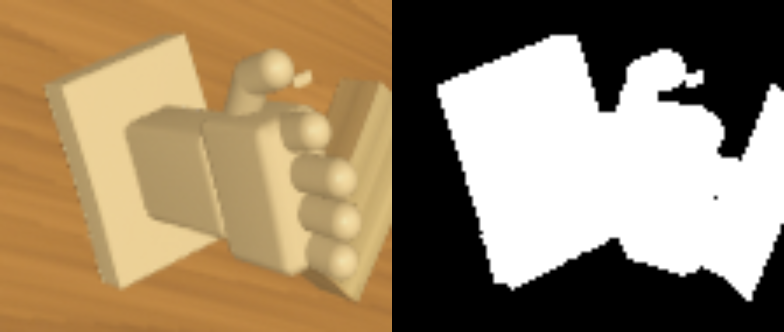

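Request:
jog_arm --deltas '[[-1, [0.13, -0.83, 0], [0, 0, 0.142]], [-1, [0.13, -0.83, 0], [0, 0, 0.142]], [-1, [0.13, -0.83, 0], [0, 0, 0.142]], [-1, [0.13, -0.83, 0], [0, 0, 0.142]], [-1, [0.13, -0.83, 0], [0, 0, 0.142]], [-1, [0.13, -0.83, 0], [0, 0, 0.142]], [-1, [0.13, -0.83, 0], [0, 0, 0.142]], [-1, [0.13, -0.83, 0], [0, 0, 0.142]], [-1, [0.13, -0.83, 0], [0, 0, 0.142]], [-1, [0.13, -0.83, 0], [0, 0, 0.142]], [-1, [0.13, -0.83, 0], [0, 0, 0.142]]]'

```text
t: 3.12
tool_pos: [0.5891, -0.3056, 0.3108]
tool_rot: [-3.009, -0.897, 0.001]
contact_force: [-0.3, -0.1, 0.3]
opening: 0.0851
grip_force: 0.0
```

```bash
python3 - <<'E'
from h import *
snap('wrist','w2.png');o=ctrl.get_obs();print(o['t'],o['tool_pos'],o['tool_rot'],o['q'])
np.set_printoptions(suppress=True,precision=1)
print(ray('wrist',256,192)[0])
c=np.array([.639,-.2727]);
p=proj('wrist',(*c,.02));print(p)
E
```

```text
3.1667 [ 0.58920585 -0.30472893  0.3110979 ] [-3.00919235e+00 -8.98808110e-01  1.12822208e-04] [-5.89650428e-01  1.08478393e-01  1.42241889e+00  6.05447815e-04
  1.61153975e+00  4.00665860e-01]
[ 0.7 -0.3  0.5]
[257.7 106.3]
```

View pics/w2.png

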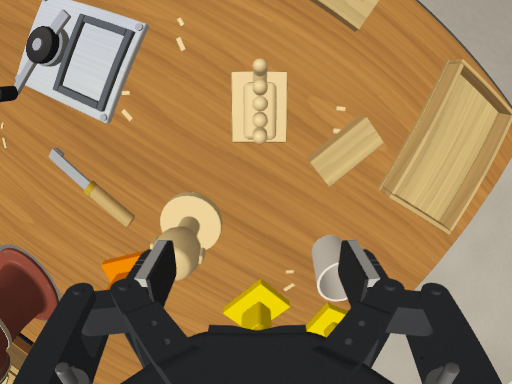

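The wrist view is from directly above the pale hand: foot at about (232–287, 71–142), fingers in a column at u≈260, head to the lower left at (190,222).

```bash
python3 - <<'E'
from h import *
np.set_printoptions(suppress=True,precision=4)
im=cv2.imread('pics/w2.png');hsv=cv2.cvtColor(im,cv2.COLOR_BGR2HSV)
m=np.zeros(im.shape[:2],np.uint8);m[50:160,215:303]=255*((hsv[50:160,215:303,1]<125)&(hsv[50:160,215:303,2]>120))
m=cv2.morphologyEx(m,cv2.MORPH_OPEN,np.ones((25,1)));m=cv2.morphologyEx(m,cv2.MORPH_OPEN,np.ones((1,40)))
cs,_=cv2.findContours(m,cv2.RETR_EXTERNAL,cv2.CHAIN_APPROX_NONE);c=max(cs,key=cv2.contourArea);print(cv2.boundingRect(c))
P=np.array([onz('wrist',*p[0],.02)[:2] for p in c],np.float32);r=cv2.minAreaRect(P*1000);print(r)
print('head',onz('wrist',190,222,.02))
q=[onz('wrist',u,v,.15) for u,v in((260,80),(260,134))];print('fingers',q)
E
```

```text
(233, 72, 55, 70)
((640.4954223632812, -275.4570617675781), (101.7349853515625, 79.32676696777344), 33.41139602661133)
head [ 0.426  -0.2805  0.02  ]
fingers [array([ 0.6673, -0.2567,  0.15  ]), array([ 0.621 , -0.2872,  0.15  ])]
```

Request:
jog_arm --deltas '[[-1, [0.127, 0.077, 0], [0, 0, 0]], [-1, [0.127, 0.077, -0.05], [0, 0, 0]], [-1, [0.127, 0.077, -0.15], [0, 0, 0]], [-1, [0.127, 0.077, -0.25], [0, 0, 0]], [-1, [0.127, 0.077, -0.33], [0, 0, 0]], [-1, [0.127, 0.077, -0.4], [0, 0, 0]], [-1, [0.127, 0.077, -0.46], [0, 0, 0]], [-1, [0.127, 0.077, -0.51], [0, 0, 0]], [-1, [0.127, 0.077, -0.54], [0, 0, 0]], [-1, [0.127, 0.077, -0.54], [0, 0, 0]]]'

```text
t: 4.0
tool_pos: [0.6382, -0.2722, 0.0918]
tool_rot: [-3.006, -0.898, 0.006]
contact_force: [-0.7, -0.5, -1.0]
opening: 0.085
grip_force: 0.0
```

Request:
jog_arm --deltas '[[0, [0, 0, 0], [0, 0, 0]], [0.2, [0, 0, 0], [0, 0, 0]], [0.4, [0, 0, 0], [0, 0, 0]], [1, [0, 0, 0], [0, 0, 0]], [1, [0, 0, 0], [0, 0, 0]], [1, [0, 0, 0], [0, 0, 0]], [1, [0, 0, 0], [0, 0, 0]], [1, [0, 0, 0], [0, 0, 0]]]' --squeeze 50

```text
t: 4.67
tool_pos: [0.6408, -0.2755, 0.0976]
tool_rot: [3.01, 0.895, 0.003]
contact_force: [-1.0, 2.6, 5.8]
opening: 0.0355
grip_force: 51.2
```

Request:
jog_arm --deltas '[[1, [0, 0, 0.03], [0, 0, 0]], [1, [0, 0, 0.08], [0, 0, 0]], [1, [0, 0, 0.15], [0, 0, 0]], [1, [-0.01, 0.03, 0.22], [0, 0, 0]], [1, [-0.03, 0.1, 0.25], [0, 0, -0.03]], [1, [-0.05, 0.2, 0.25], [0, 0, -0.06]], [1, [-0.08, 0.3, 0.25], [0, 0, -0.09]], [1, [-0.11, 0.4, 0.25], [0, 0, -0.12]], [1, [-0.14, 0.5, 0.25], [0, 0, -0.144]], [1, [-0.16, 0.58, 0.25], [0, 0, -0.144]], [1, [-0.175, 0.65, 0.25], [0, 0, -0.144]], [1, [-0.18, 0.675, 0.25], [0, 0, -0.144]]]'

```text
t: 5.67
tool_pos: [0.5661, -0.0016, 0.1947]
tool_rot: [-3.133, -0.202, 0.003]
contact_force: [-1.0, 0.6, -3.4]
opening: 0.0352
grip_force: 51.5
```

Request:
jog_arm --deltas '[[1, [0, 0, 0], [0, 0, 0]], [1, [0, 0, 0], [0, 0, 0]], [1, [0, 0, 0], [0, 0, 0]]]'

```text
t: 5.92
tool_pos: [0.568, -0.0061, 0.1951]
tool_rot: [3.135, 0.196, -0.001]
contact_force: [0.3, -0.9, -4.6]
opening: 0.0356
grip_force: 51.4
```

```bash
python3 - <<'E'
from h import *
o=ctrl.get_obs();print(o['t'],o['tool_pos'],o['tool_rot'],o['contact_force'],o['opening'],o['grip_force'])
f=lambda im,x,y,w,h:cv2.resize(im[y:y+h,x:x+w,::-1],(400,400),interpolation=cv2.INTER_CUBIC)
a=snap('scene','s3.png');b=snap('side','d3.png');w=snap('wrist','w3.png')
cv2.imwrite('pics/c4.png',np.hstack([f(w,150,50,200,200),f(a,240,150,110,110)]))
E
```

```text
5.9167 [ 0.56800791 -0.00613647  0.19512679] [ 3.13481816e+00  1.96252667e-01 -5.46551614e-04] [ 0.29322913 -0.9385949  -4.56868895] 0.03562026049137322 51.43076419830322
```

View pics/c4.png

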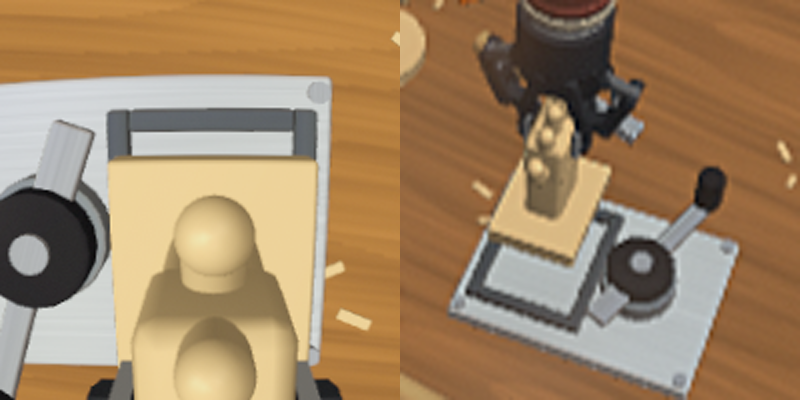

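The carving is held upright above the nest. In the wrist crop, the top corners of its front foot edge are at (108,157) and (318,159). I'll check its offset from the nest numerically.

```bash
python3 - <<'E'
from h import *
np.set_printoptions(suppress=True,precision=4)
f=lambda x,y:((x+.5)/2-.5+150,(y+.5)/2-.5+50)
A=onz('wrist',*f(108.5,157),.1175)[:2];B=onz('wrist',*f(318,158.5),.1175)[:2]
d=A-B;y=d/np.linalg.norm(d);x=np.array([y[1],-y[0]])
print(A,B,np.linalg.norm(d),'yaw',np.degrees(np.arctan2(x[1],x[0])),'centre',(A+B)/2-.052*x)
# nest far fence, inner edge line top z=.03 (crop) and outer
for p in[(130,132),(295,132),(110,110),(314,112)]:print(onz('wrist',*f(*p),.03)[:2])
yaw=np.radians(7.5);X=np.array([np.cos(yaw),np.sin(yaw)]);Y=np.array([-X[1],X[0]]);n=np.array([.568,-.005])
print('expected',n+.055*X+.043*Y,n+.055*X-.043*Y,n+.067*X+.055*Y,n+.067*X-.055*Y)
E
```

```text
[0.6153 0.0389] [ 0.6244 -0.0389] 0.07839579532476564 yaw 6.6966401648478255 centre [ 0.5682 -0.0061]
[0.6175 0.0433]
[ 0.6281 -0.0414]
[0.628  0.0549]
[ 0.6399 -0.0497]
expected [0.6169 0.0448] [ 0.6281 -0.0405] [0.6272 0.0583] [ 0.6416 -0.0508]
```

Request:
jog_arm --deltas '[[1, [0, 0.001, -0.05], [0, 0, 0.002]], [1, [0, 0.001, -0.1], [0, 0, 0.002]], [1, [0, 0.001, -0.13], [0, 0, 0.002]], [1, [0, 0.001, -0.15], [0, 0, 0.002]], [1, [0, 0.001, -0.16], [0, 0, 0.002]], [1, [0, 0.001, -0.165], [0, 0, 0.002]], [1, [0, 0.001, -0.17], [0, 0, 0.002]], [1, [0, 0.001, -0.175], [0, 0, 0.002]], [1, [0, 0.001, -0.18], [0, 0, 0.002]], [1, [0, 0.001, -0.18], [0, 0, 0.002]]]'

```text
t: 6.9
tool_pos: [0.5681, -0.0048, 0.1235]
tool_rot: [3.135, 0.208, 0.001]
contact_force: [-1.2, 0.3, -3.5]
opening: 0.035
grip_force: 51.4
```

Request:
jog_arm --deltas '[[1, [0, 0, -0.005], [0, 0, 0]], [1, [0, 0, -0.01], [0, 0, 0]], [1, [0, 0, -0.014], [0, 0, 0]], [1, [0, 0, -0.017], [0, 0, 0]], [1, [0, 0, -0.019], [0, 0, 0]], [1, [0, 0, -0.02], [0, 0, 0]], [1, [0, 0, -0.02], [0, 0, 0]]]'

```text
t: 7.48
tool_pos: [0.5681, -0.0047, 0.1157]
tool_rot: [-3.135, -0.207, -0.001]
contact_force: [-1.4, 0.6, -1.3]
opening: 0.0353
grip_force: 51.7
```

Request:
jog_arm --deltas '[[1, [0, 0, -0.002], [0, 0, 0]], [1, [0, 0, -0.003], [0, 0, 0]], [1, [0, 0, -0.003], [0, 0, 0]]]'

```text
t: 7.73
tool_pos: [0.5682, -0.0047, 0.1156]
tool_rot: [-3.135, -0.207, -0.001]
contact_force: [-5.3, 1.6, 6.0]
opening: 0.0352
grip_force: 52.6
```

Request:
jog_arm --deltas '[[0.3, [0, 0, 0], [0, 0, 0]], [0, [0, 0, 0], [0, 0, 0]], [-1, [0, 0, 0], [0, 0, 0]], [-1, [0, 0, 0], [0, 0, 0]], [-1, [0, 0, 0], [0, 0, 0]], [-1, [0, 0, 0], [0, 0, 0]], [-1, [0, 0, 0], [0, 0, 0]]]'

```text
t: 8.32
tool_pos: [0.568, -0.0048, 0.114]
tool_rot: [3.135, 0.207, 0.0]
contact_force: [-0.2, -0.5, 0.4]
opening: 0.0853
grip_force: 0.0
```

Request:
jog_arm --deltas '[[-1, [0, 0, 0.05], [0, 0, 0]], [-1, [0, 0, 0.12], [0, 0, 0]], [-1, [0, 0, 0.2], [0, 0, 0]], [-1, [0, 0, 0.28], [0, 0, 0]], [-1, [0, 0, 0.34], [0, 0, 0]], [-1, [-0.06, 0.03, 0.36], [0, 0, -0.03]], [0, [-0.14, 0.08, 0.36], [0, 0, -0.06]], [1, [-0.2, 0.13, 0.36], [0, 0, -0.09]], [1, [-0.25, 0.15, 0.36], [0, 0, -0.11]], [1, [-0.285, 0.155, 0.36], [0, 0, -0.11]], [1, [-0.285, 0.155, 0.36], [0, 0, -0.11]], [1, [-0.285, 0.155, 0.36], [0, 0, -0.11]]]'

```text
t: 9.32
tool_pos: [0.4539, 0.0574, 0.2584]
tool_rot: [-3.124, 0.334, -0.002]
contact_force: [0.8, 0.3, -0.3]
opening: 0.0126
grip_force: 0.0
```

```bash
python3 - <<'E'
from h import *
np.set_printoptions(suppress=True,precision=3)
o=ctrl.get_obs();print(o['t'],o['tool_pos'],o['tool_rot'],o['q'],o['opening'])
a=snap('scene','s5.png');w=snap('wrist','w5.png')
print('glue',onz('scene',388,216,0),'mallet~',onz('scene',240,256,0.02))
n=(.568,-.005);print(proj('wrist',(.464,.1024,.096)),proj('wrist',(*n,.038)))
f=lambda im,x,y,ww,h:cv2.resize(im[y:y+h,x:x+ww,::-1],(int(ww*400/h),400),interpolation=cv2.INTER_CUBIC)
cv2.imwrite('pics/c5.png',np.hstack([f(w,100,0,300,300),f(a,240,130,110,110)]))
h=np.array([.5575,.0826])
for k in np.arange(.1,1.5,.1):
    tg=np.radians(187.5)-k;tp=tg+.28;p=h+.1*np.array([np.cos(tp),np.sin(tp)]);print(round(k,2),p,np.degrees(tp)-90)
E
```

```text
9.3167 [0.454 0.057 0.258] [-3.124  0.334 -0.002] [-0.037 -0.382  1.953 -0.     1.569  1.746] 0.012569910916037508
glue [0.354 0.311 0.   ] mallet~ [ 0.751 -0.053  0.02 ]
[212.549 168.56 ] [286.776  56.492]
0.1 [0.462 0.052] 107.8132403123548
0.2 [0.46  0.062] 102.08366236104658
0.3 [0.458 0.072] 96.35408440973836
0.4 [0.458 0.082] 90.62450645843012
0.5 [0.458 0.091] 84.8949285071219
0.6 [0.459 0.101] 79.16535055581363
0.7 [0.462 0.111] 73.43577260450542
0.8 [0.465 0.121] 67.7061946531972
0.9 [0.469 0.13 ] 61.97661670188896
1.0 [0.474 0.138] 56.24703875058074
1.1 [0.48  0.146] 50.51746079927247
1.2 [0.487 0.154] 44.787882847964255
1.3 [0.494 0.16 ] 39.05830489665598
1.4 [0.503 0.166] 33.32872694534778
```

View pics/c5.png

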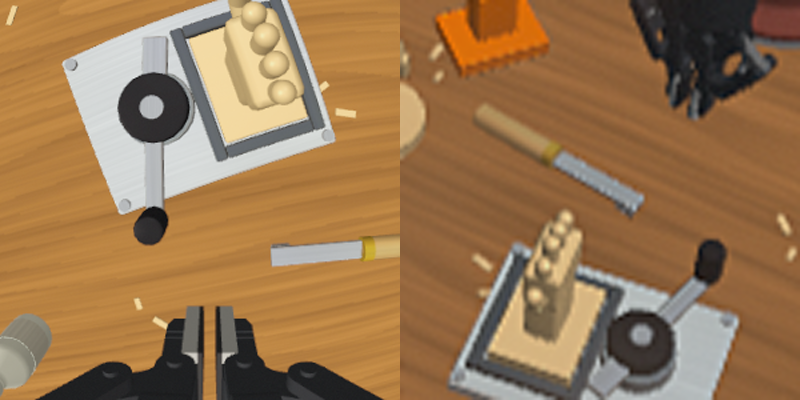

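The carving's foot sits inside the fences, wrist crop (190–310, 20–150). The crank grip is at (151,225), and the shut fingers are behind it. Next I lower the fingers beside the grip.

Request:
jog_arm --deltas '[[1, [0, 0, -0.08], [0, 0, 0]], [1, [0, 0, -0.17], [0, 0, 0]], [1, [0, 0, -0.26], [0, 0, 0]], [1, [0, 0, -0.35], [0, 0, 0]], [1, [0, 0, -0.42], [0, 0, 0]], [1, [0, 0, -0.46], [0, 0, 0]], [1, [0, 0, -0.485], [0, 0, 0]], [1, [0, 0, -0.485], [0, 0, 0]], [1, [0, 0, -0.485], [0, 0, 0]]]'

```text
t: 10.17
tool_pos: [0.4546, 0.057, 0.0644]
tool_rot: [3.124, -0.335, -0.0]
contact_force: [0.8, 0.4, 1.1]
opening: 0.0003
grip_force: 0.0
```

Request:
jog_arm --deltas '[[1, [0.005, 0.03, 0], [0, 0, 0]], [1, [0.009, 0.06, 0], [0, 0, 0]], [1, [0.009, 0.085, 0], [0, 0, 0]], [1, [0.011, 0.11, 0], [0, 0, 0]], [1, [0.018, 0.135, 0], [0, 0, -0.03]], [1, [0.018, 0.135, 0], [0, 0, -0.03]]]'

```text
t: 10.67
tool_pos: [0.4623, 0.1128, 0.0655]
tool_rot: [-3.103, 0.481, -0.004]
contact_force: [0.4, 0.6, -0.1]
opening: 0.0002
grip_force: 0.0
```

```bash
python3 - <<'E'
from h import *
o=ctrl.get_obs();print(o['t'],o['tool_pos'],o['contact_force'])
w=snap('wrist','w6.png')
cv2.imwrite('pics/c6.png',w[:,:,::-1])
E
```

```text
10.6667 [0.46229564 0.11283043 0.06548133] [ 0.36628     0.62589592 -0.09170264]
```

View pics/c6.png

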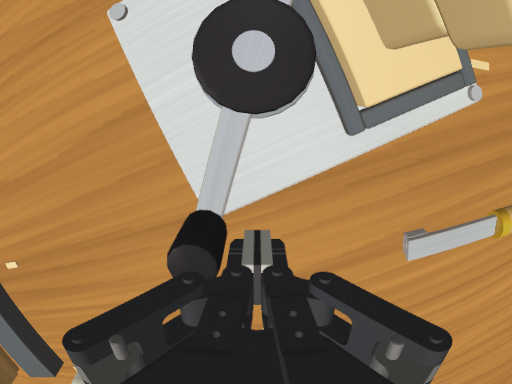

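The wrist view shows the shut fingers at (257,250), lying against the side of the crank grip at (197,240). I'll keep pushing round the arc.

Request:
jog_arm --deltas '[[1, [0.008, 0.025, 0], [0, 0, -0.03]], [1, [0.018, 0.048, 0], [0, 0, -0.06]], [1, [0.03, 0.068, 0], [0, 0, -0.09]], [1, [0.045, 0.088, 0], [0, 0, -0.12]], [1, [0.045, 0.088, 0], [0, 0, -0.12]]]'

```text
t: 11.13
tool_pos: [0.4798, 0.1468, 0.0647]
tool_rot: [-2.959, 1.053, -0.001]
contact_force: [-0.9, -2.6, 2.2]
opening: -0.0001
grip_force: 1.3
```

Request:
jog_arm --deltas '[[1, [0.017, 0.02, 0], [0, 0, -0.03]], [1, [0.035, 0.035, 0], [0, 0, -0.06]], [1, [0.058, 0.05, 0], [0, 0, -0.09]], [1, [0.058, 0.05, 0], [0, 0, -0.09]]]'

```text
t: 11.47
tool_pos: [0.5035, 0.1668, 0.0647]
tool_rot: [-2.782, 1.457, -0.002]
contact_force: [0.3, -0.1, 0.9]
opening: -0.0001
grip_force: 0.0
```

```bash
cat > k.py <<'E'
from h import *
o=ctrl.get_obs();print(o['t'],o['tool_pos'],o['contact_force'])
w=snap('wrist','w7.png');g=w.max(2)
for k in np.arange(.6,1.65,.1):
    a=np.radians(187.5)-k;h=np.array([.5575,.0826])
    P=[proj('wrist',(*(h+r*np.array([np.cos(a),np.sin(a)])),.096)) for r in(.092,.1,.108)]
    Q=[proj('scene',(*(h+r*np.array([np.cos(a),np.sin(a)])),.096)) for r in(.095,.1,.105)]
    if k<.65: s=ctrl.get_image('scene').max(2)
    f=lambda im,p:int(im[int(round(p[1])),int(round(p[0]))]) if 0<=p[0]<511 and 0<=p[1]<383 else -1
    print(round(k,2),[f(g,p) for p in P],[f(s,p) for p in Q],P[1].round())
E
python3 k.py
```

```text
11.4667 [0.50353153 0.16678524 0.06471855] [ 0.34555317 -0.06672508  0.93784243]
0.6 [187, 196, 175] [152, 156, 138] [365. 252.]
0.7 [181, 185, 188] [155, 146, 30] [344. 261.]
0.8 [189, 184, 68] [152, 39, 40] [323. 268.]
0.9 [179, 188, 33] [33, 39, 40] [301. 273.]
1.0 [31, 40, 34] [34, 40, 37] [279. 276.]
1.1 [30, 81, 80] [39, 43, 47] [257. 277.]
1.2 [33, 63, 32] [31, 37, 61] [235. 276.]
1.3 [177, 184, 31] [39, 33, 32] [213. 273.]
1.4 [30, 47, 74] [56, 77, 83] [192. 268.]
1.5 [52, 69, 66] [39, 42, 41] [171. 260.]
1.6 [23, 50, 178] [40, 44, 42] [151. 251.]
```

Request:
jog_arm --deltas '[[1, [-0.03, -0.02, 0], [0, 0, 0]], [1, [-0.06, -0.05, 0], [0, 0, 0]], [1, [-0.08, -0.06, 0.08], [0, 0, 0]], [1, [-0.1, -0.06, 0.17], [0, 0, 0]], [1, [-0.13, -0.06, 0.27], [0, 0, 0]], [1, [-0.16, -0.06, 0.36], [0, 0, 0]], [1, [-0.2, -0.06, 0.44], [0, 0, 0]], [1, [-0.25, -0.06, 0.5], [0, 0, 0]], [1, [-0.25, -0.06, 0.55], [0, 0, 0]], [1, [-0.25, -0.06, 0.55], [0, 0, 0]]]'

```text
t: 12.4
tool_pos: [0.4032, 0.1425, 0.2896]
tool_rot: [-2.778, 1.453, -0.012]
contact_force: [0.2, -0.2, -0.4]
opening: 0.0001
grip_force: 0.0
```

```bash
python3 k.py; python3 - <<'E'
from h import *
a=cv2.imread('pics/s5.png').astype(int);b=snap('scene','s8.png')[:,:,::-1].astype(int)
d=(abs(a-b).max(2)>40).astype(np.uint8)
n,l,s,c=cv2.connectedComponentsWithStats(d,connectivity=8)
for i in range(1,n):
    if s[i,4]>12:print(s[i],c[i].round())
h=np.array([.5575,.0826])
for k in(.34,1.2,1.54):
  t=np.radians(7.5)-k;print(k,'keeper',proj('scene',(*(h+.055*np.array([np.cos(t),np.sin(t)])),.052)).round(),'grip',proj('scene',(*(h-.1*np.array([np.cos(t),np.sin(t)])),.09)).round())
  print(b[tuple(proj('scene',(*(h+.055*np.array([np.cos(t),np.sin(t)])),.052)).round().astype(int)[::-1])],b[tuple(proj('scene',(*(h-.1*np.array([np.cos(t),np.sin(t)])),.09)).round().astype(int)[::-1])])
E
```

```text
12.4 [0.40318329 0.14247253 0.2895542 ] [ 0.22125464 -0.15656006 -0.42113744]
0.6 [219, 191, 221] [152, 152, 148] [216. 121.]
0.7 [220, 189, 189] [152, 152, 153] [207. 124.]
0.8 [187, 192, 187] [147, 148, 153] [198. 128.]
0.9 [179, 185, 190] [145, 145, 146] [190. 130.]
1.0 [181, 176, 179] [147, 148, 143] [182. 131.]
1.1 [183, 188, 184] [146, 146, 147] [174. 132.]
1.2 [167, 186, 183] [137, 139, 144] [165. 132.]
1.3 [21, 22, 179] [137, 138, 137] [157. 131.]
1.4 [48, 49, 64] [111, 110, 117] [149. 129.]
1.5 [45, 45, 50] [37, 44, 43] [142. 127.]
1.6 [186, 182, 182] [40, 44, 41] [135. 123.]
[354   0  29  60 856] [369.  26.]
[ 375    0   55   71 1172] [403.  35.]
[429   2  29  64 369] [444.  28.]
[343  32   9  15  26] [347.  40.]
[ 303   48  117  115 3752] [342. 113.]
[350  54  13  21 129] [356.  63.]
[395  65  34  30 270] [411.  76.]
[389  72   5  14  16] [391.  78.]
[392  72   7  12  15] [395.  77.]
[419  84   8  16  35] [422.  91.]
[314 196  16  24 136] [323. 205.]
[286 217  11   8  61] [291. 221.]
[315 223  27  13 154] [332. 229.]
[295 228   8   8  31] [299. 232.]
[291 235   8   5  14] [294. 237.]
0.34 keeper [295. 235.] grip [324. 199.]
[182 183 178] [ 62 103 151]
1.2 keeper [288. 224.] grip [337. 218.]
[132 188 225] [ 58  94 137]
1.54 keeper [289. 219.] grip [336. 227.]
[150 147 143] [39 39 44]
```

```bash
python3 -c "
from station import ctrl
print(ctrl.finish_job())"
```

```text
the job is handed in; nothing more can be done
None
```

I stood the carved hand in the nest with its foot fully down and let go. I then turned the clamp knob past its detent to about 1.5 rad, so the keeper lies over the foot, and handed the job in at about 12.5 s with the arm clear; no verdict came back.

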